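# Weigh a brioche: crumb plate under the scale, pan on the hook

### The job

Get the brioche on the scale: first slide the flat white crumb plate along the counter, without lifting it, until it lies centred under the scale's hook, and let go of it. Then hang the brass pan with the brioche in it on the hook by the peak in the middle of its bow; the pan is nose-heavy, so let its weight down gently and let go slowly so that it hangs at rest with the brioche still inside. Leave the other goods on the counter where they are.

Things in the scene. Friction and masses are not known exactly. Their poses are not given: they have to be found in the camera images.
- hook (a point): Centre of the 8 mm steel rod in the hook's valley, 235 mm up when unloaded; sinks with the sprung arm. Axes: z up, x towards the scale's post. The valley is flat from x = -7 to +11 mm; on the -x side the rod rises to a free tip 22 mm higher at x = -22 mm; on the +x side it rises to 20 mm higher at x = 30 mm, then runs level to the head at x = 162 mm.
- scale: The fixed green hanging scale. Origin on the counter, right below the hook's valley; x towards the post. Foot 22 mm high, 190 mm wide, x = 135 to 255 mm; post 40 mm wide, x = 165 to 205 mm; head 70 mm wide, front at x = 162 mm, 200 to 270 mm up; round dial 124 mm across above it, x = 177 to 210 mm, up to 377 mm. The counter below the hook is free.
- scale_arm (a joint): How far the scale's sprung hook arm has sunk, m: 0 unloaded, at most 0.020; spring 500 N/m after 0.5 N of preload, well damped. The loaded pan sinks it by about 5 to 11 mm.
- pan_notch (a point): Point under the peak of the pan's bow where the hook rod's centre sits when the pan hangs (then it meets hook within the valley's play); 140 mm above the pan's underside. Axes: x to the pan's nose, y along the bow, z up. The peak is a 6 mm wire bent up by 14 mm between y = -16 and +16 mm; its underside at y = 0 is 6 mm above this point.
- pan_grip_left (a point): Centre of the black plastic grip on the bow's bar on the +y side of the pan (39 mm from the peak); 12 mm thick (x), 38 mm long (y), 14 mm high (z), 135 mm above the pan's underside. Axes as the pan's.
- pan_grip_right (a point): The same grip on the -y side.
- pan_floor (a point): Middle of the pan's inner floor (4 mm thick), 2.5 mm ahead of the bow's plane. Axes as the pan's.
- brioche_center (a point): Centre of the loose spiral brioche, 72 mm across, about 42 mm high, about 90 g, that lies in the pan ahead of the bow.
- plate_center (a point): Centre of the top face of the white crumb plate with a blue line near its edge: a flat loose slab 170 mm (x) by 120 mm (y), 6 mm thick, about 0.18 kg, lying on the counter. Too wide to grasp; its underside is smooth and glides easily: pressed from above with 5 to 15 N it follows the fingertips.
- muffin: Bystander: muffin in a paper case, 66 mm across, 60 mm high; origin under its centre.
- sugar_shaker: Bystander: aluminium sugar shaker, 66 mm across, 120 mm high; origin under its centre.
- honey_jar: Bystander: amber jar with brass cap, 70 mm across, 95 mm high; origin under its centre.
- bowl: Bystander: blue bowl, 120 mm across, 50 mm high; origin under its centre.
- brush: Bystander: pastry brush 190 mm long lying on the counter along its own x; origin under its middle.
- bun: Bystander: spiral bun, 84 mm across, 45 mm high; origin under its centre.
- pan: Brass scoop pan, about 0.36 kg. Origin on its underside in the bow's plane; x to its nose. Tray 130 mm wide (y), x = -62 to 105 mm, walls 30 mm high, open above. Rigid bow in plane x = 0: 8 mm posts at y = +-63 mm carry a level bar 135 mm up. Weight lies ahead of the bow: hung, it tips nose-down by 0.05 to 0.25 rad, swinging for 2 to 4 s. The nose may point to or away from the post.
- plate: The crumb plate as a whole; origin under its centre; axes as for plate_center.
Mind the look-alikes: they are no part of the job. Of the things like the plate, leave any that is brown; of the rest the larger one is meant.

How it is judged:
By the outcome, as a careful person would: the job done as asked, in the order asked, and still so for the second after the job is handed in, with the robot touching nothing.
It also fails if it takes over 72 s, if anything falls off the work surface, if the arm or the gripper's body presses on something with over 40 N, if the wrist force passes 120 N, or if a joint passes its speed limit or range.

### The arm

A 6-joint arm with a two-finger parallel gripper is mounted at the origin on the work surface. World frame = base frame: x ahead of the robot, y to its left, z up, the work surface at z = 0. Lengths are in mm, angles in rad, forces in N, time in s.
With the tool pointing down it reaches from about 400 to 825 mm from the base axis. Payload 7 kg.
Tool frame: the origin (TCP) lies between the finger pads; the fingertips stand 11 mm ahead of it and the grasp point (between the pads) lies 8 mm behind it; z points along the fingers, y is the direction in which the jaws open and shut (so a half turn about z gives the same grasp; the last joint's range is limited). The gripper opens to 88 mm and grips with 3 to 60 N. Pads are 19 mm wide; open, the fingers measure 130 mm over their backs; the gripper's body (78 mm by 193 mm) begins 47 mm behind the grasp point.
Start: joints at [1.417, 0.359, 0.012, 0, -1.224, -0.288], TCP at [288.613, 610.162, 237.561] pointing down, gripper open.
Joint ranges: [-3.07, 3.07], [-1.43, 2.12], [-1.02, 1.25], [-3.03, 1.67], [-3.05, -0], [-3.03, 3.03]. Speed limits (rad/s): [2.39, 2.39, 3.01, 3.14, 3.14, 3.14].

### API

Orientations are given as [roll, pitch, yaw] about the fixed x, y, z axes, in that order (R = Rz(yaw) Ry(pitch) Rx(roll)).
In Python, from rig import observe, imaging, manip, nets gives the robot as it stands.
- The arm moves only by the tool play_rows, never from a script. Its argument "motion" is a list of rows, each a list of 5 numbers: the shift along the tool's x, y, z in mm, then the turn about the tool's z in degrees, then the closure in counts, from 0 (fully open) to 255 (shut). In form: [[dx, dy, dz, twist, jaw], ...]. A call has 1 to 20 rows; each row is the pose to reach, as a shift and turn from the pose commanded when the call began, along the tool's axes at that moment; what a row does not reach only later rows make up. A row lasts 1/8 s, in which the tool goes at most 62.5 mm and 10.7 degrees, less where a joint would pass 70% of its speed; a pose out of reach is approached as far as the arm can. A call with a gripper value outside its range is refused whole. The fingers move at their own pace and stop on an object; "squeeze" is the grip in N (left out, the last holds). Time passes only in rows, so rows that repeat a pose let the fingers close. It gives the time, the measured TCP pose, the force and the opening at its end, in the units of the state.
- observe(): the state, without advancing time (a new reading comes with each control period).
- imaging.snapshot(name): name is "side" or "top" or "wrist"; returns the picture (480x640x3 uint8, blue, green, red); there is no depth.
- imaging.get_calibration(name): a dict with "fov_y" (degrees; the focal length in pixels is half the picture's height over the tangent of half this angle, whatever the lens; pixels are square), "cx", "cy" (the principal point, pixels), "dist" ([k1, k2, p1, p2, k3] as OpenCV has them; the pictures are not rectified), "camera_from_world" (4x4, takes a point from world to camera coordinates). Camera axes: x right, y down, z forward; pixel columns grow to the right and rows downward; lengths in mm; the calibration is good to about 2 mm. A picture is of the moment at which its call begins: read the wrist's pose just before it. get_calibration takes no time and is no camera call; for the wrist camera it gives the pose at the moment of the call.
- manip.hand_in(): hands the job in, once; it reports no verdict.
Trained networks look in the newest picture that a camera, given by its name, has taken for a name from the list of things; names that differ only in an ending like _2 or _b are one class to them, and where a whole thing is asked for, a point or a joint stands for the part that bears it (a point fixed in the world has none). Each returns a list of dicts, best first, with "confidence" (0 to 1); they miss things now and then, are a little off and sometimes report something else, mostly with a low value. They report only what shows in the picture. A call takes as long as a camera call. They do not tell look-alikes from the thing itself.
- nets.recognise(name, camera): "xyz" ([x, y, z] in mm, in world coordinates, good to about 4 mm: the middle of the surface that is visible of it).
- nets.spot_point(name, camera): "xyz" ([x, y, z] in mm, in world coordinates, good to about 4 mm: a listed point, or the origin of a listed thing).
The state is a dict: "clock": time; "joints": joint angles; "joint_vel": joint speeds; "joint_efforts": joint torques, N m; "position": TCP position; "eef_rot": TCP orientation; "force": force on the tool from outside, world axes, zero at the start; "moment": the same for the moment, N m; "grip_width": finger opening in mm.
Only numpy, scipy, OpenCV 4.12 (cv2) and the standard library are available. Lean on these libraries where they do the work, as an engineer would, in place of code of your own. Each camera call takes 0.05 s, during which the arm holds its last target. There are 200 camera calls.

## Working session

There is one attempt and no reset: what is moved stays moved. The work goes in short steps, Python scripts to look and compute and a tool call to move; the robot and the scene stay as the last step left them, time stands still between calls to the robot, and variables do not carry over. Pictures are saved under pics/ and viewed, about 8 in all and at most 12, crops included, and the job is handed in when it is done.

Besides the shell and the picture viewer there is one more tool, called after "Request:" as name(argument=value, ...), one argument or row to a line, values as JSON. play_rows: Moves the arm, as the interface text tells. Its arguments: {"type":"object","properties":{"motion":{"type":"array","items":{"type":"array","items":{"type":"number"}}},"squeeze":{"type":"number"}},"required":["motion"]}

```bash
ls; mkdir -p pics; python3 - <<'E'
from rig import observe, imaging, manip, nets
import cv2
s=observe(); print({k:s[k] for k in('clock','position','eef_rot','force','grip_width')})
for c in('top','side'):
    cv2.imwrite(f'pics/{c}0.png',imaging.snapshot(c))
    for n in('pan_notch','pan_grip_left','pan_grip_right','brioche_center','plate_center','hook','scale','pan','muffin','sugar_shaker','honey_jar','bowl','brush','bun'):
        try: print(c,n,[([round(v) for v in d['xyz']],round(d['confidence'],2)) for d in nets.spot_point(n,c)][:4])
        except Exception as e: print(n,e)
print(observe()['clock'])
E
```

```text
pics
{'clock': 0.0, 'position': array([288.41129634, 609.76943658, 236.60703046]), 'eef_rot': array([ 3.13992093e+00, -1.58558306e-04, -4.41866080e-01]), 'force': array([-0.09850743,  0.78331284, -0.06851817]), 'grip_width': 87.34084776968771}
top pan_notch [([460, -299, 139], 0.74)]
top pan_grip_left [([468, -261, 135], 0.86), ([546, -468, -2], 0.44)]
top pan_grip_right [([450, -339, 140], 0.73)]
top brioche_center [([476, -307, 24], 0.66)]
top plate_center [([492, 295, 5], 0.69), ([275, 357, 1], 0.66), ([337, -75, 7], 0.64)]
top hook [([601, -23, 236], 0.75), ([730, -226, 4], 0.4)]
top scale []
top pan [([461, -296, 5], 0.76)]
top muffin [([550, 462, 0], 0.63)]
top sugar_shaker [([725, -228, 5], 0.57), ([458, -299, 139], 0.42)]
top honey_jar [([727, 214, -1], 0.92), ([602, -22, 235], 0.28)]
top bowl [([699, -367, -2], 0.72)]
top brush [([546, -466, 0], 0.72), ([603, -22, 233], 0.36), ([461, -298, 4], 0.23)]
top bun [([699, 369, -4], 0.92)]
side pan_notch [([460, -300, 139], 0.81), ([497, 293, 4], 0.27)]
side pan_grip_left [([469, -260, 140], 0.83), ([728, 209, 1], 0.42)]
side pan_grip_right [([452, -343, 133], 0.71), ([732, -225, 2], 0.41)]
side brioche_center [([479, -303, 24], 0.96)]
side plate_center [([273, 355, -1], 0.96), ([333, -68, 1], 0.89), ([493, 296, 10], 0.56)]
side hook []
side scale []
side pan [([460, -298, -1], 0.97)]
side muffin [([556, 458, 0], 0.64), ([469, -261, 135], 0.28)]
side sugar_shaker [([730, -225, 0], 0.58), ([469, -260, 138], 0.18)]
side honey_jar [([730, 208, 0], 0.67), ([497, 298, 4], 0.18)]
side bowl [([696, -362, 3], 0.88)]
side brush [([547, -461, 1], 0.56)]
side bun [([700, 372, 1], 0.72), ([462, -297, 4], 0.31)]
1.5
```

View pics/top0.png

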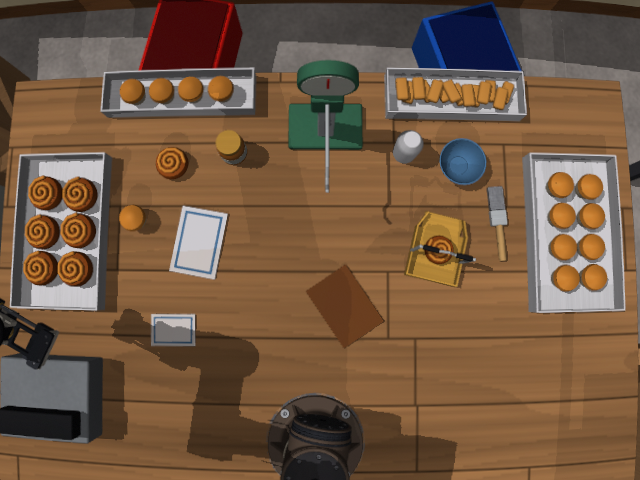

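View pics/side0.png

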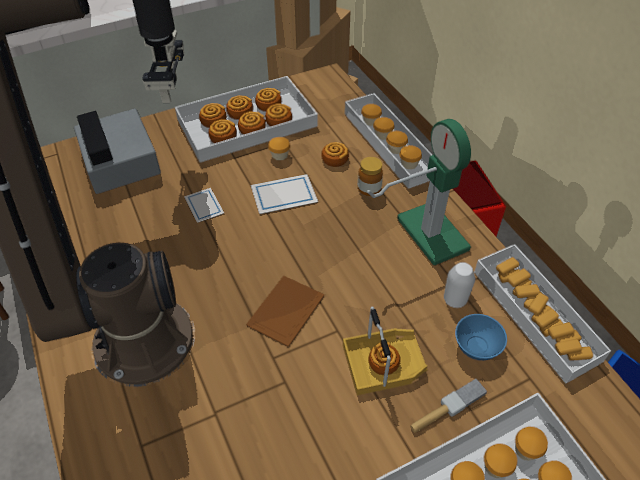

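The picture shows three plates: a large white one at (199,242), a small white one at (173,330) and a brown one at (345,306), all in the top view. The one meant is the large white plate: brown is excluded and it's the larger of the rest. The pan at (437,250) has its nose up the image (+x), and the hook tip is at (327,190). Next I'll measure the plate and the scale's direction.

```bash
cat > h.py <<'E'
import numpy as np, cv2
from rig import observe, imaging, manip, nets
def KD(c):
    f=240/np.tan(np.radians(c['fov_y'])/2)
    return np.array([[f,0,c['cx']],[0,f,c['cy']],[0,0,1.]]),np.array(c['dist'],float)
def back(cam,px,z,c=None):
    c=c or imaging.get_calibration(cam);K,D=KD(c);T=np.array(c['camera_from_world'])
    n=cv2.undistortPoints(np.array(px,float).reshape(-1,1,2),K,D).reshape(-1,2)
    d=np.c_[n,np.ones(len(n))]@T[:3,:3];o=-T[:3,:3].T@T[:3,3]
    return o+d*((z-o[2])/d[:,2])[:,None]
def proj(cam,P,c=None):
    c=c or imaging.get_calibration(cam);K,D=KD(c);T=np.array(c['camera_from_world'])
    return cv2.projectPoints(np.array(P,float).reshape(-1,1,3),cv2.Rodrigues(T[:3,:3])[0],T[:3,3],K,D)[0].reshape(-1,2)
def plate(cam,img,near,win=70,thr=150):
    m=(img.min(2)>thr).astype(np.uint8);m=cv2.morphologyEx(m,cv2.MORPH_CLOSE,np.ones((7,7)))
    n,l,st,ce=cv2.connectedComponentsWithStats(m)
    k=min(range(1,n),key=lambda i:np.hypot(*(ce[i]-near)) if st[i,4]>300 else 1e9)
    ys,xs=np.where(l==k)
    W=back(cam,np.c_[xs,ys],6)[:,:2]
    (c,s,a)=cv2.minAreaRect(W.astype(np.float32))
    return W.mean(0),c,s,a
def go(target,yaw=None):
    s=observe();p=s['position'];y=s['eef_rot'][2]
    d=np.array(target)-p;t=0 if yaw is None else -np.degrees(yaw-y)
    print('dx,dy,dz',np.round([np.cos(y)*d[0]+np.sin(y)*d[1],np.sin(y)*d[0]-np.cos(y)*d[1],-d[2]],1),'twist',round(t,1),'clock',s['clock'])
E
python3 - <<'E'
from h import *
im=cv2.imread('pics/top0.png')
for near in((199,242),(173,330)): print(plate('top',im,near))
print(plate('side',cv2.imread('pics/side0.png'),(284,194)))
a=back('top',[(327,185),(327,110)],255);print('rod',a)
T=np.array(imaging.get_calibration('top')['camera_from_world']);print('cam',-T[:3,:3].T@T[:3,3])
crop=im[180:360,130:400];cv2.imwrite('pics/crop1.png',cv2.resize(crop,None,fx=2.9,fy=2.9,interpolation=cv2.INTER_CUBIC))
sc=cv2.imread('pics/top0.png')[60:200,260:400];cv2.imwrite('pics/scale.png',cv2.resize(sc,None,fx=4,fy=4,interpolation=cv2.INTER_CUBIC))
print(proj('top',[[601,-22,235]]),proj('side',[[601,-22,235],[601,-22,0]]))
go([424,310,60],-0.2)
E
```

```text
(array([492.77879126, 297.04656893]), (493.1455993652344, 297.2348327636719), (118.3114013671875, 167.7058563232422), 79.74913024902344)
(array([296.26878902, 352.0322815 ]), (290.79107666015625, 357.94171142578125), (39.83055877685547, 110.81886291503906), 0.9927523136138916)
(array([493.96898611, 296.62277689]), (494.8094482421875, 297.69134521484375), (119.2568130493164, 170.8644561767578), 80.24003601074219)
rod [[587.80251623 -23.76206104 255.        ]
 [748.38677944 -23.93398473 255.        ]]
cam [ 373.24840366   -2.5286797  1295.87978775]
[[325.95990294 180.73600619]] [[376.21542354 194.79525707]
 [370.0998023  258.86351729]]
dx,dy,dz [250.7 213.5 177.6] twist -13.9 clock 1.5
```

View pics/crop1.png

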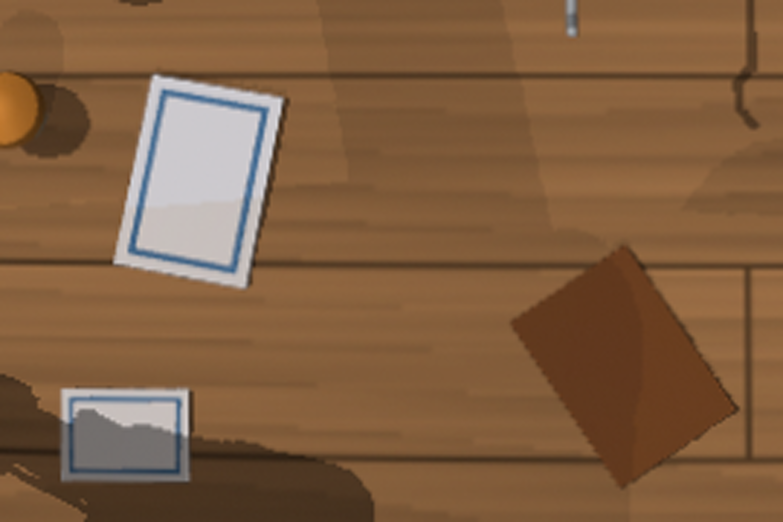

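View pics/scale.png

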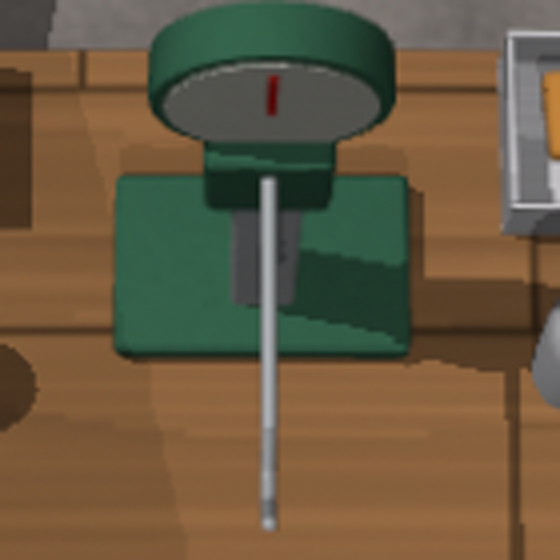

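The crop confirms the large white plate at crop pixel (200,180). The small plate is at (125,435) and the brown one at (625,365). The scale's rod runs straight along the image column, from about (268,180) to (268,527) in its crop, so the scale's x axis is nearly world x.

```bash
python3 - <<'E'
from h import *
f=lambda u,v:(260+u/4,60+v/4)
print('foot front',back('top',[f(116,355),f(411,355)],22)); print('tip',back('top',[f(268,528)],257), 'mid', back('top',[f(268,440),f(268,190)],255))
go([429.5,308.3,45],-0.178)
E
```

```text
foot front [[ 729.47400228   67.73421971   22.        ]
 [ 729.79797004 -119.14419791   22.        ]]
tip [[572.84183403 -23.71912631 257.        ]] mid [[619.24605673 -23.77434431 255.        ]
 [753.90326336 -23.94470585 255.        ]]
dx,dy,dz [256.4 212.7 192.6] twist -15.1 clock 1.5
```

Request:
play_rows(
  motion=[
    [40, 33, 30, -3, 110],
    [80, 66, 60, -6, 110],
    [120, 100, 90, -9, 110],
    [160, 133, 120, -12, 110],
    [200, 166, 150, -15, 110],
    [240, 200, 180, -15, 110],
    [256, 213, 193, -15, 110],
    [256, 213, 193, -15, 110],
    [256, 213, 193, -15, 110],
    [256, 213, 193, -15, 110],
  ],
  squeeze=20,
)

```text
clock: 2.75
position: [429.1, 309.8, 45.4]
eef_rot: [-3.14, -0.001, -0.179]
force: [-0.8, 1.1, 0.0]
grip_width: 50.0
```

Request:
play_rows(
  motion=[
    [0, 0, 20, 0, 110],
    [0, 0, 26, 0, 110],
    [0, 0, 28, 0, 110],
    [0, 0, 29, 0, 110],
    [0, 0, 29, 0, 110],
  ],
)

```text
clock: 3.38
position: [429.0, 308.8, 17.3]
eef_rot: [-3.141, -0.001, -0.179]
force: [-4.3, -1.1, 13.4]
grip_width: 49.6
```

Request:
play_rows(
  motion=[
    [1, 2, -0.3, 0, 110],
    [3, 6, -0.3, 0, 110],
    [7, 13, -0.3, 0, 110],
    [11, 21, -0.3, 0, 110],
    [15, 29, -0.3, 0, 110],
    [19, 37, -0.3, 0, 110],
    [23, 44, -0.3, 0, 110],
    [27, 52, -0.3, 0, 110],
    [29, 56, -0.3, 0, 110],
    [30, 58, -0.3, 0, 110],
    [30, 58, -0.3, 0, 110],
  ],
)

```text
clock: 4.75
position: [449.6, 247.3, 17.3]
eef_rot: [-3.139, -0.002, -0.179]
force: [0.9, 0.3, 6.3]
grip_width: 49.5
```

```bash
python3 - <<'E'
from h import *
for c in('top','side'):
    im=imaging.snapshot(c); cv2.imwrite(f'pics/{c}1.png',im)
    print([np.round(d['xyz']) for d in nets.spot_point('plate_center',c)])
    p=observe()['position']; print(plate(c,im,proj(c,[[p[0]+64,p[1]-12,6]])[0]))
E
```

```text
[array([498., 270.,   5.]), array([332., -72.,   5.]), array([272., 356.,  -0.])]
(array([540.95651978, 265.09327999]), (523.1823120117188, 278.885498046875), (110.51329040527344, 111.93209075927734), 18.50718116760254)
[array([273., 354.,   6.]), array([494., 272.,   7.]), array([335., -72.,   2.]), array([ 459., -299.,    2.])]
(array([540.97959503, 280.37171798]), (516.1992797851562, 280.50970458984375), (128.05503845214844, 120.05612182617188), 18.950180053710938)
```

```bash
python3 - <<'E'
from h import *
a=cv2.imread('pics/top1.png')[160:320,120:280];b=cv2.imread('pics/side1.png')[120:260,190:350]
r=lambda x:cv2.resize(x,(400,400),interpolation=cv2.INTER_CUBIC)
cv2.imwrite('pics/c2.png',np.hstack([r(a),r(cv2.imread('pics/side1.png')[120:280,190:350])]))
E
```

```text
(no output)
```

View pics/c2.png

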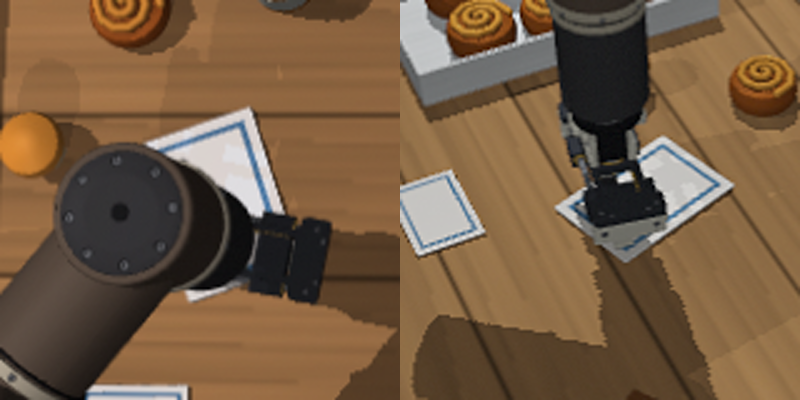

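The plate has turned (now about +18° and centred near (496,271)) because pressing on its end let it pivot. I'll lift, look with the wrist camera, and drag it from its centre instead.

Request:
play_rows(
  motion=[
    [0, 0, -10, 0, 110],
    [10, 0, -60, 0, 110],
    [40, 0, -120, 0, 110],
    [40, 0, -170, 0, 110],
    [40, 0, -200, 0, 110],
    [40, 0, -200, 0, 110],
    [40, 0, -200, 0, 110],
  ],
)

```text
clock: 5.82
position: [486.8, 238.2, 215.7]
eef_rot: [3.141, 0.001, -0.18]
force: [0.7, -0.2, -0.7]
grip_width: 49.9
```

```bash
python3 - <<'E'
from h import *
c=imaging.get_calibration('wrist')
im=imaging.snapshot('wrist'); cv2.imwrite('pics/w1.png',im)
print([np.round(d['xyz']) for d in nets.spot_point('plate_center','wrist')], observe()['position'])
px=proj('wrist',[[496,271,6]],c)[0];print(px)
m=cv2.morphologyEx((im.min(2)>130).astype(np.uint8),cv2.MORPH_CLOSE,np.ones((15,15)))
n,l,st,ce=cv2.connectedComponentsWithStats(m)
k=1+np.argmax(st[1:,4]);ys,xs=np.where(l==k);print(st[k],ce[k])
W=back('wrist',np.c_[xs,ys],6,c)[:,:2].astype(np.float32);print(cv2.minAreaRect(W))
E
```

```text
[array([338., -72.,   7.]), array([696., 372.,   1.]), array([497., 273.,   2.])] [486.76547936 238.11787209 214.9364142 ]
[284.73257083 215.81450301]
[  191   112   180   187 18391] [281.4823555  209.18895112]
((497.25848388671875, 273.19830322265625), (169.2021942138672, 119.8031005859375), 18.90410614013672)
```

View pics/w1.png

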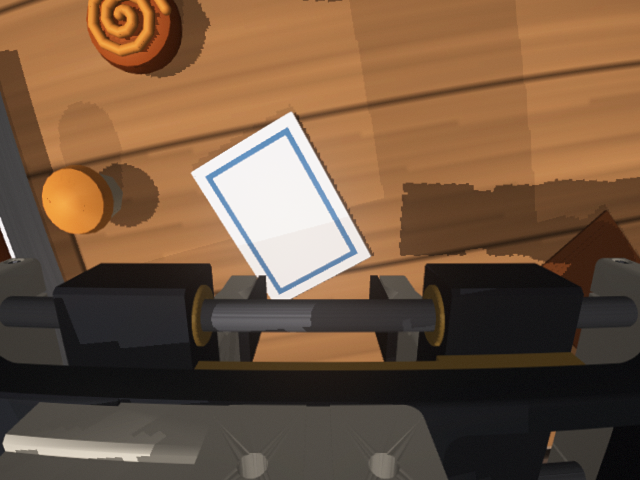

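The wrist picture shows the whole plate centred at (281,209). Measured position is (497,273), yaw +19°, and the size matches. The brown plate's corner and the hook tip block the -x side, so I'll drag the plate from its centre to near (597,55) while turning its long side along y. Then I'll push the last stretch from its +y end, so the wrist stays clear of the hook.

```bash
python3 - <<'E'
from h import *
T=np.array(imaging.get_calibration('wrist')['camera_from_world']);s=observe()
o=-T[:3,:3].T@T[:3,3]-s['position'];y=s['eef_rot'][2]
print('cam in tool',np.cos(y)*o[0]+np.sin(y)*o[1],np.sin(y)*o[0]-np.cos(y)*o[1],-o[2])
E
```

```text
cam in tool 67.40126534461244 0.01359543139991537 -145.8204901713272
```

Request:
play_rows(
  motion=[
    [2, -18, 40, -6, 110],
    [4, -36, 90, -12, 110],
    [4, -36, 140, -19, 110],
    [4, -36, 180, -19, 110],
    [4, -36, 195, -19, 110],
    [4, -36, 199, -19, 110],
    [4, -36, 200, -19, 110],
    [4, -36, 200, -19, 110],
  ],
)

```text
clock: 6.92
position: [498.2, 273.2, 17.3]
eef_rot: [3.141, -0.001, 0.152]
force: [-2.2, -1.7, 7.2]
grip_width: 49.9
```

Request:
play_rows(
  motion=[
    [0, 0, 0.4, 0, 110],
    [1, 2, 0.4, -0.5, 110],
    [2, 6, 0.4, -1.5, 110],
    [4, 12, 0.4, -3.5, 110],
    [6, 20, 0.4, -6, 110],
    [8, 28, 0.4, -8.5, 110],
    [10, 36, 0.4, -11, 110],
    [12, 44, 0.4, -13.5, 110],
    [14, 52, 0.4, -16, 110],
    [17, 60, 0.4, -18.5, 110],
    [19, 68, 0.4, -21, 110],
    [21, 76, 0.4, -23.5, 110],
    [24, 84, 0.4, -26, 110],
    [26, 92, 0.4, -28.5, 110],
    [28, 100, 0.4, -31, 110],
    [30, 107, 0.4, -33, 110],
    [31, 112, 0.4, -34.5, 110],
    [32, 114, 0.4, -35.5, 110],
    [32, 115, 0.4, -35.5, 110],
  ],
)

```text
clock: 9.3
position: [548.5, 165.5, 17.3]
eef_rot: [3.141, -0.004, 0.772]
force: [-0.5, 1.9, 4.8]
grip_width: 49.6
```

```bash
python3 - <<'E'
from h import *
for c in('top','side'):
    imaging.snapshot(c)
    print([np.round(d['xyz']) for d in nets.spot_point('plate_center',c)])
E
```

```text
[array([336., -72.,   6.]), array([546., 166.,   4.]), array([ 458., -300.,  139.])]
[array([546., 165.,   7.]), array([340., -72.,   4.]), array([271., 354.,   1.])]
```

Request:
play_rows(
  motion=[
    [0, 0, 0.6, 0, 110],
    [0, 1, 0.6, -0.5, 110],
    [-1, 4, 0.6, -1.5, 110],
    [-3, 10, 0.6, -3.5, 110],
    [-6, 18, 0.6, -6, 110],
    [-9, 26, 0.6, -8.5, 110],
    [-12, 34, 0.6, -11, 110],
    [-15, 42, 0.7, -13.5, 110],
    [-18, 50, 0.7, -16, 110],
    [-21, 58, 0.7, -18.5, 110],
    [-24, 66, 0.7, -21, 110],
    [-28, 74, 0.8, -23.5, 110],
    [-31, 82, 0.8, -26, 110],
    [-34, 90, 0.8, -28.5, 110],
    [-37, 98, 0.8, -31, 110],
    [-40, 106, 0.8, -33.5, 110],
    [-41, 110, 0.8, -35, 110],
    [-42, 112, 0.8, -35.5, 110],
    [-42, 113, 0.8, -35.5, 110],
    [-42, 113, 0.8, -35.5, 110],
  ],
)

```text
clock: 12.0
position: [597.5, 55.1, 17.3]
eef_rot: [3.138, -0.002, 1.392]
force: [-2.2, 3.3, 11.9]
grip_width: 49.8
```

Request:
play_rows(
  motion=[
    [0, 0, -8, 0, 110],
    [15, 0, -18, 0, 110],
    [45, 0, -18, 0, 110],
    [73, 0, -18, 0, 110],
    [73, 0, -18, 0, 110],
    [73, 0, -18, 0, 110],
  ],
)

```text
clock: 12.75
position: [608.2, 126.5, 32.4]
eef_rot: [-3.141, 0.0, 1.392]
force: [0.2, -0.9, -0.4]
grip_width: 50.0
```

```bash
python3 - <<'E'
from h import *
v=[]
for c in('top','side'):
    im=imaging.snapshot(c);cv2.imwrite(f'pics/{c}3.png',im);v.append(im)
    print([np.round(d['xyz']) for d in nets.spot_point('plate_center',c)],[np.round(d['xyz']) for d in nets.spot_point('hook',c)])
    print(plate(c,im,proj(c,[[597,45,6]])[0]),proj(c,[[597,45,6]]))
print(observe()['position'])
u,w=[proj(c,[[597,45,6]])[0].astype(int) for c in('top','side')]
r=lambda im,p:cv2.resize(im[max(0,p[1]-80):p[1]+80,p[0]-80:p[0]+80],(400,400),interpolation=cv2.INTER_CUBIC)
cv2.imwrite('pics/c3.png',np.hstack([r(v[0],u),r(v[1],w)]))
E
```

```text
[array([595.,  56.,   3.]), array([338., -75.,   9.])] [array([605., -22., 235.])]
(array([595.83534698,  29.01605518]), (594.337646484375, 40.75373077392578), (120.45928955078125, 129.1012725830078), 0.04339219629764557) [[297.78335697 201.30688402]]
[array([335., -70.,   3.]), array([594.,  55.,   6.]), array([277., 355.,   5.])] [array([600., -21., 236.]), array([ 458., -301.,  138.])]
(array([597.20325301, 114.39033098]), (596.5491333007812, 108.26409149169922), (66.17122650146484, 119.58609771728516), 88.2127914428711) [[356.66296166 240.53317105]]
[608.48015379 125.44964957  32.6506728 ]
```

View pics/c3.png

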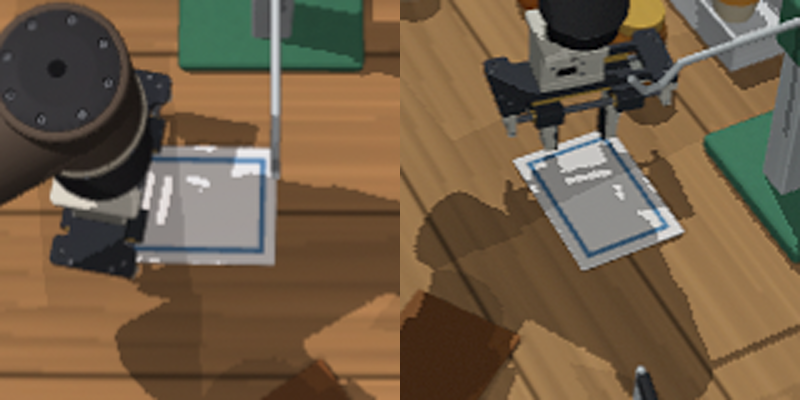

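Request:
play_rows(
  motion=[
    [-1, -4, 8, 0, 110],
    [-1, -8, 14, 0, 110],
    [-1, -8, 17, 0, 110],
    [-1, -8, 18, 0, 110],
    [-1, -8, 18, 0, 110],
  ],
)

```text
clock: 13.68
position: [600.8, 126.3, 17.2]
eef_rot: [3.14, -0.0, 1.392]
force: [-7.1, -2.0, 24.4]
grip_width: 50.3
```

Request:
play_rows(
  motion=[
    [0, 0, -1, 0, 110],
    [-1, 0, -1, 0, 110],
    [-3, 1, -1, 0, 110],
    [-7, 1, -1, 0, 110],
    [-12, 2, -1, 0, 110],
    [-17, 4, -1, 0, 110],
    [-22, 5, -1, 0, 110],
    [-27, 6, -1, 0, 110],
    [-32, 7, -1, 0, 110],
    [-36, 7, -1, 0, 110],
    [-39, 8, -1, 0, 110],
    [-39, 8, -1, 0, 110],
  ],
)

```text
clock: 15.18
position: [603.2, 87.6, 17.3]
eef_rot: [3.138, -0.002, 1.392]
force: [-0.1, 2.1, 11.2]
grip_width: 49.6
```

```bash
python3 - <<'E'
from h import *
for c in('top','side'):
    im=imaging.snapshot(c)
    print([np.round(d['xyz']) for d in nets.spot_point('plate_center',c)][:2])
    print(plate(c,im,proj(c,[[597,0,6]])[0]))
E
```

```text
[array([337., -72.,   9.]), array([602.,  20.,   4.])]
(array([602.16348145,  -4.41359747]), (604.5397338867188, -0.8504638671875), (117.3400650024414, 127.44833374023438), 2.5685086250305176)
[array([605.,  20.,   6.]), array([277., 356.,   4.])]
(array([598.89210039,  80.47274795]), (589.8256225585938, 75.45581817626953), (95.7802734375, 58.24098205566406), 1.8868396282196045)
```

Request:
play_rows(
  motion=[
    [-1, 0, 0, 0.3, 110],
    [-3, 0, 0, 0.6, 110],
    [-6, 1, 0, 1, 110],
    [-10, 1, 0, 1.3, 110],
    [-15, 2, 0, 1.6, 110],
    [-20, 3, 0, 2, 110],
    [-25, 3, 0, 2.3, 110],
    [-30, 4, 0, 2.6, 110],
    [-35, 5, 0, 3, 110],
    [-39, 5, 0, 3, 110],
    [-41.5, 5.5, 0, 3, 110],
    [-41.5, 5.5, 0, 3, 110],
  ],
)

```text
clock: 16.88
position: [601.2, 45.7, 17.3]
eef_rot: [3.138, -0.002, 1.339]
force: [-0.3, 3.2, 11.5]
grip_width: 49.8
```

```bash
python3 - <<'E'
from h import *
for c in('top','side'):
    im=imaging.snapshot(c);cv2.imwrite(f'pics/{c}4.png',im)
    print([np.round(d['xyz']) for d in nets.spot_point('plate_center',c)][:2],[np.round(d['xyz']) for d in nets.spot_point('hook',c)])
    print(plate(c,im,proj(c,[[597,-30,6]])[0]))
E
```

```text
[array([335., -71.,   7.]), array([277., 358.,   0.])] [array([600., -24., 236.])]
(array([610.13426219, -44.5009728 ]), (613.741943359375, -34.79486846923828), (116.68426513671875, 128.9310302734375), 9.947539329528809)
[array([273., 358.,   4.]), array([335., -72.,   2.])] [array([598., -20., 234.]), array([ 460., -297.,   -0.])]
(array([651.15956931, -45.11564244]), (641.5681762695312, -23.5185546875), (63.3438606262207, 141.2444305419922), 8.192952156066895)
```

Request:
play_rows(
  motion=[
    [0, 0, -5, 0, 110],
    [20, 0, -12, 0, 110],
    [60, 0, -20, 0, 110],
    [110, 0, -30, 0, 110],
    [140, 0, -40, 0, 110],
    [140, 0, -40, 0, 110],
  ],
)

```text
clock: 17.92
position: [632.4, 184.3, 56.3]
eef_rot: [3.14, -0.001, 1.341]
force: [0.0, -0.3, 0.1]
grip_width: 49.9
```

```bash
python3 - <<'E'
from h import *
v=[]
for c in('top','side'):
    im=imaging.snapshot(c);cv2.imwrite(f'pics/{c}5.png',im);v.append(im)
    print([np.round(d['xyz']) for d in nets.spot_point('plate_center',c)][:2],[np.round(d['xyz']) for d in nets.spot_point('hook',c)])
    print(plate(c,im,proj(c,[[597,-30,6]])[0]))
u,w=[proj(c,[[597,-25,6]])[0].astype(int) for c in('top','side')]
r=lambda im,p:cv2.resize(im[max(0,p[1]-80):p[1]+80,p[0]-80:p[0]+80],(400,400),interpolation=cv2.INTER_CUBIC)
cv2.imwrite('pics/c5.png',np.hstack([r(v[0],u),r(v[1],w)])); print(u,w)
E
```

```text
[array([609., -17.,   5.]), array([335., -77.,   8.])] [array([601., -24., 235.]), array([ 472., -263.,  133.])]
(array([617.58177879, -15.36054939]), (697.7279663085938, 0.085479736328125), (294.2821960449219, 168.5279541015625), 9.988480567932129)
[array([276., 355.,   4.]), array([612., -16.,   7.])] [array([ 696., -364.,    2.]), array([600., -23., 232.])]
(array([655.82726448, -38.41176039]), (644.0802612304688, -18.68695068359375), (57.02165222167969, 150.1030731201172), 8.182085037231445)
[325 201] [369 258]
```

View pics/c5.png

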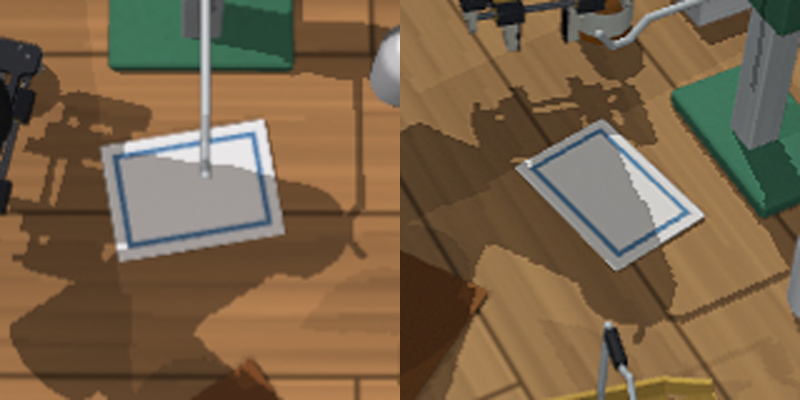

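```bash
python3 - <<'E'
from h import *
t=np.array([(103,147),(264,120),(284,234),(119,261)])/2.5+[245,121]
s=np.array([(117,166),(203,120),(303,217),(217,270)])/2.5+[289,178]
for c,p in(('top',t),('side',s)):
    W=back(c,p,6);print(np.round(W[:,:2]).tolist(),W.mean(0)); r=cv2.minAreaRect(W[:,:2].astype(np.float32));print(r)
print(proj('top',[[597,-24,235],[575,-24,257]])*2.5-np.array([245,121])*2.5,(proj('side',[[597,-24,235],[575,-24,257],[601,-23,235]])-[289,178])*2.5)
E
# hook zoom side
python3 - <<'E'
import cv2
a=cv2.imread('pics/side5.png')[150:230,350:450];cv2.imwrite('pics/hk.png',cv2.resize(a,None,fx=7,fy=7,interpolation=cv2.INTER_CUBIC))
E
```

```text
[[652.0, 75.0], [681.0, -89.0], [563.0, -108.0], [536.0, 58.0]] [608.0984427  -16.23496816   6.        ]
((608.2222290039062, -15.706581115722656), (119.00777435302734, 168.661865234375), 9.542734146118164)
[[541.0, 58.0], [655.0, 75.0], [682.0, -90.0], [568.0, -109.0]] [611.5017822  -16.55436678   6.        ]
((611.6158447265625, -16.39118194580078), (115.88838195800781, 168.86492919921875), 9.316987037658691)
[[204.79484067 154.0380979 ]
 [205.34403183 174.90033814]] [[215.36834868  44.67965417]
 [196.01777196  34.96967826]
 [218.57300152  42.66779276]]
```

View pics/hk.png

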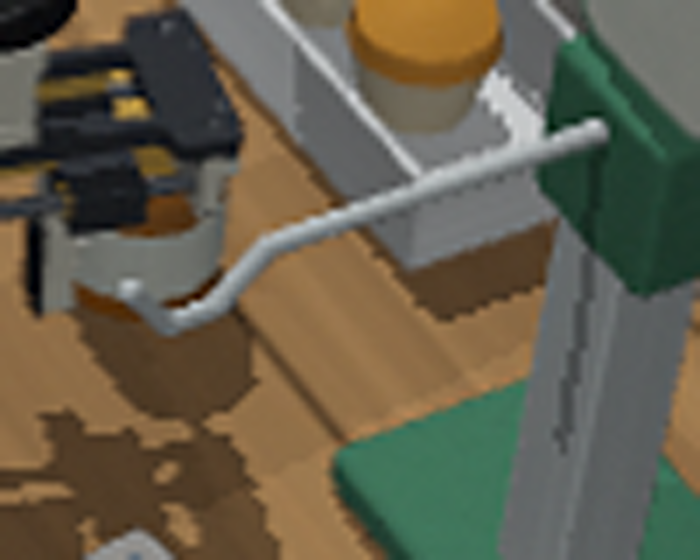

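The plate lies at about (610,-16) and is turned 9° (top crop corners (103,147), (264,120), (284,234), (119,261)). The hook valley in the side crop is near (190,315), giving a hook position of (599,-23.5). I'll go round to the -y side and pull that end into line.

Request:
play_rows(
  motion=[
    [-26, -41, -10, 0, 110],
    [-52, -82, -20, 0, 110],
    [-78, -122, -34, 5, 110],
    [-104, -163, -34, 15, 110],
    [-135, -155, -34, 25, 110],
    [-170, -147, -34, 35, 110],
    [-205, -140, -34, 45, 110],
    [-240, -131, -34, 55, 110],
    [-279, -122, -34, 65, 110],
    [-279, -122, -34, 75, 110],
    [-279, -122, -34, 85, 110],
    [-279, -122, -34, 95, 110],
    [-279, -122, -34, 105, 110],
    [-279, -122, -34, 115, 110],
    [-279, -122, -34, 125, 110],
    [-279, -122, -34, 135, 110],
    [-290, -110, -34, 145, 110],
    [-300, -90, -34, 152, 110],
    [-316, -62, -34, 157.5, 110],
    [-316, -62, -34, 157.5, 110],
  ],
)

```text
clock: 20.72
position: [499.4, -113.8, 89.5]
eef_rot: [-3.141, -0.0, -1.414]
force: [-0.8, -0.0, -0.8]
grip_width: 49.8
```

```bash
python3 - <<'E'
from h import *
s=observe();print(s['position'],s['eef_rot'],s['joints'])
go([621,-83,30],-1.41)
E
```

```text
[ 499.38695432 -113.76180968   89.47809197] [-3.14140783e+00 -3.02627539e-04 -1.41380450e+00] [ 1.60086491e-01  2.43866567e-01 -5.36432005e-01  4.26694424e-04
 -7.90313917e-01 -3.39483592e-03]
dx,dy,dz [ -11.4 -124.9   59.5] twist -0.2 clock 20.725
```

Request:
play_rows(
  motion=[
    [-3, -40, 0, 0, 110],
    [-7, -80, 20, 0, 110],
    [-11, -120, 40, 0, 110],
    [-11, -125, 62, 0, 110],
    [-11, -125, 69, 0, 110],
    [-11, -125, 72, 0, 110],
    [-11, -125, 73, 0, 110],
    [-11, -125, 73, 0, 110],
  ],
)

```text
clock: 21.72
position: [620.3, -81.5, 17.6]
eef_rot: [-3.14, -0.0, -1.41]
force: [0.3, -0.8, -0.0]
grip_width: 49.8
```

Request:
play_rows(
  motion=[
    [0, 0, 0.8, 0, 110],
    [0, 0, 1.3, 0, 110],
    [0, 1, 1.3, 0.4, 110],
    [1, 3, 1.3, 1.3, 110],
    [1, 6, 1.3, 2.5, 110],
    [2, 9, 1.3, 3.8, 110],
    [3, 12, 1.3, 5.1, 110],
    [4, 15, 1.3, 6.4, 110],
    [5, 18, 1.3, 7.7, 110],
    [5.5, 21, 1.3, 9, 110],
    [5.5, 22, 1.3, 9.4, 110],
    [5.5, 22, 1.3, 9.4, 110],
  ],
)

```text
clock: 23.22
position: [601.7, -90.1, 17.4]
eef_rot: [-3.137, 0.0, -1.574]
force: [1.7, 0.2, 7.1]
grip_width: 49.6
```

```bash
python3 - <<'E'
from h import *
v=[]
for c in('top','side'):
    im=imaging.snapshot(c);cv2.imwrite(f'pics/{c}6.png',im);v.append(im)
    print([np.round(d['xyz']) for d in nets.spot_point('plate_center',c)][:3])
E
```

```text
[array([274., 357.,   0.]), array([605., -24.,   5.]), array([336., -72.,  11.])]
[array([336., -70.,   6.]), array([603., -24.,   5.]), array([271., 353.,   4.])]
```

Request:
play_rows(
  motion=[
    [0, 2, 0, 0, 110],
    [0, 5, 0, 0, 110],
    [0, 5, 0, 0, 110],
    [0, 5, -6, 0, 110],
    [15, 10, -30, 0, 60],
    [50, 30, -70, 2, 40],
    [80, 60, -115, 5, 40],
    [115, 85, -160, 8, 40],
    [150, 115, -200, 12, 40],
    [165, 134, -225, 12, 40],
    [165, 134, -225, 12, 40],
    [165, 134, -225, 12, 40],
  ],
)

```text
clock: 24.92
position: [464.3, -254.6, 240.1]
eef_rot: [3.141, 0.0, -1.784]
force: [-1.2, -0.2, -0.1]
grip_width: 73.7
```

```bash
python3 - <<'E'
from h import *
s=observe();print(s['position'],s['eef_rot'][2])
for c in('top','side','wrist'):
    cal=imaging.get_calibration(c);im=imaging.snapshot(c);cv2.imwrite(f'pics/{c}7.png',im)
    for n in('plate_center','pan_notch','pan_grip_left','pan_grip_right'):
        print(c,n,[np.round(d['xyz']) for d in nets.spot_point(n,c)][:3])
    if c!='wrist':print(plate(c,im,proj(c,[[597,-24,6]])[0],thr=110))
    else:
        print(proj('wrist',[[468.5,-260.5,135],[451,-341,135]],cal))
u,w=[proj(c,[[597,-25,6]])[0].astype(int) for c in('top','side')]
r=lambda n,p:cv2.resize(cv2.imread(n)[max(0,p[1]-80):p[1]+80,p[0]-80:p[0]+80],(300,300),interpolation=cv2.INTER_CUBIC)
cv2.imwrite('pics/c7.png',np.vstack([np.hstack([r('pics/top7.png',u),r('pics/side7.png',w)]),np.zeros((0,600,3),np.uint8)]))
W=cv2.resize(cv2.imread('pics/wrist7.png'),(400,300));cv2.imwrite('pics/c7.png',np.vstack([cv2.imread('pics/c7.png'),np.hstack([W,np.zeros((300,200,3),np.uint8)])])); print(u,w)
E
```

```text
[ 464.31510093 -254.60493411  240.10089675] -1.784417751289271
top plate_center [array([276., 356.,   2.])]
top pan_notch [array([ 460., -297.,  140.]), array([ 472., -260.,  135.])]
top pan_grip_left [array([ 451., -339.,  139.]), array([ 472., -260.,  136.])]
top pan_grip_right [array([697., 366.,  -2.]), array([ 448., -337.,  138.]), array([728., 213.,   1.])]
(array([603.56800905,  36.89126827]), (601.9878540039062, 34.76311492919922), (56.06465530395508, 122.05142211914062), 87.40371704101562)
side plate_center [array([272., 353.,   4.]), array([336., -72.,   2.]), array([600., -25.,   8.])]
side pan_notch [array([ 460., -299.,  140.])]
side pan_grip_left []
side pan_grip_right [array([ 452., -343.,  134.])]
(array([606.89727377, -34.57583496]), (636.5534057617188, -24.00835418701172), (170.96524047851562, 191.21701049804688), 88.27611541748047)
wrist plate_center []
wrist pan_notch [array([ 459., -300.,  140.])]
wrist pan_grip_left [array([ 474., -261.,  134.])]
wrist pan_grip_right [array([ 452., -336.,  131.])]
[[311.65668047 238.38672499]
 [311.29291147 122.29718239]]
[325 201] [369 258]
```

View pics/c7.png

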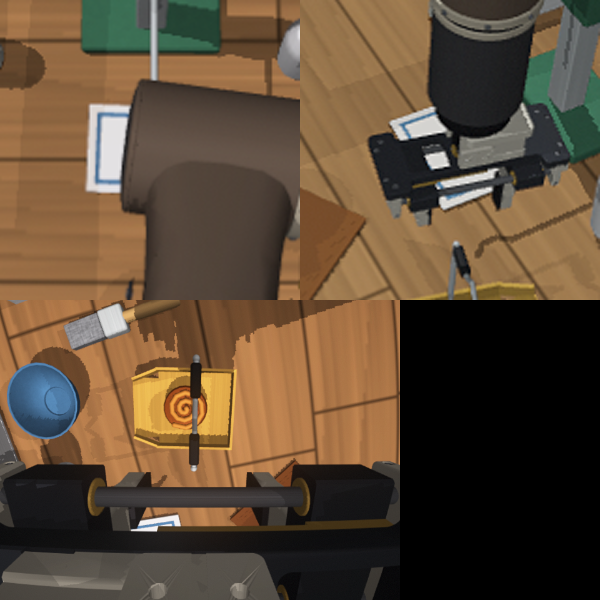

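The plate now sits square under the hook, at about (601,-24) from both views. In the wrist picture the bow runs vertically with its grips near (310,237) and (312,122) at full scale, matching the prediction. Next I'll grasp the left grip.

Request:
play_rows(
  motion=[
    [5, -5.5, 30, 0, 60],
    [5, -5.5, 65, 0, 60],
    [5, -5.5, 95, 0, 60],
    [5, -5.5, 109, 0, 60],
    [5, -5.5, 113, 0, 60],
    [5, -5.5, 113, 0, 120],
    [5, -5.5, 113, 0, 170],
    [5, -5.5, 113, 0, 200],
    [5, -5.5, 113, 0, 225],
    [5, -5.5, 113, 0, 240],
    [5, -5.5, 113, 0, 255],
    [5, -5.5, 113, 0, 255],
    [5, -5.5, 113, 0, 255],
    [5, -5.5, 113, 0, 255],
  ],
  squeeze=60,
)

```text
clock: 27.42
position: [469.0, -260.9, 127.4]
eef_rot: [3.142, -0.0, -1.784]
force: [-0.1, 0.5, -0.3]
grip_width: 11.5
```

Request:
play_rows(
  motion=[
    [0, 0, -2, 0, 255],
    [0, 0, -5, 0, 255],
    [0, 0, -10, 0, 255],
    [0, 0, -20, 0, 255],
    [0, 0, -30, 0, 255],
    [0, 0, -40, 0, 255],
    [0, 0, -45, 0, 255],
    [0, 0, -45, 0, 255],
  ],
)

```text
clock: 28.42
position: [469.2, -260.9, 172.9]
eef_rot: [-3.141, 0.0, -1.784]
force: [0.4, 1.0, -5.0]
grip_width: 11.8
```

```bash
python3 - <<'E'
from h import *
s=observe();print(s['position'],s['moment'])
for c in('side','top'):
    im=imaging.snapshot(c);cv2.imwrite(f'pics/{c}8.png',im)
    for n in('pan_notch','pan_grip_left','pan_grip_right','pan','brioche_center'):
        print(c,n,[np.round(d['xyz']) for d in nets.spot_point(n,c)][:3])
E
```

```text
[ 469.22916874 -260.93293681  172.85108272] [0.35473667 0.00595475 0.00768311]
side pan_notch [array([ 458., -300.,  185.])]
side pan_grip_left [array([ 468., -260.,  183.])]
side pan_grip_right [array([ 455., -341.,  177.])]
side pan [array([ 460., -299.,   45.]), array([ 699., -363.,    2.])]
side brioche_center [array([ 479., -304.,   67.])]
top pan_notch [array([ 460., -299.,  181.]), array([599., -26.,   4.])]
top pan_grip_left []
top pan_grip_right [array([ 452., -337.,  181.]), array([ 460., -296.,   49.])]
top pan [array([ 462., -296.,   47.])]
top brioche_center []
```

Request:
play_rows(
  motion=[
    [-2, 0, -1, 0, 255],
    [-8, 0, -4, 0, 255],
    [-17, 1, -8, -0.5, 255],
    [-29, 1, -12, -1, 255],
    [-44, 1, -18, -2, 255],
    [-61, 2, -24, -3, 255],
    [-79, 3, -30, -4, 255],
    [-99, 3, -36, -5, 255],
    [-119, 4, -42, -6, 255],
    [-140, 5, -48, -7, 255],
    [-161, 5, -55, -8, 255],
    [-182, 6, -62, -9, 255],
    [-202, 6, -68, -10, 255],
    [-220, 7, -74, -11, 255],
    [-237, 8, -78, -11.5, 255],
    [-252, 8, -82, -12, 255],
    [-264, 8, -85, -12.2, 255],
    [-273, 9, -88, -12.2, 255],
    [-279, 9, -89, -12.2, 255],
    [-281, 9, -89, -12.2, 255],
  ],
)

```text
clock: 31.52
position: [519.7, 15.8, 261.3]
eef_rot: [3.141, -0.0, -1.571]
force: [-0.2, 0.1, -3.9]
grip_width: 11.2
```

```bash
python3 - <<'E'
from h import *
s=observe();print(s['position'],s['eef_rot'],s['grip_width'])
for c in('side','top','wrist'):
    cal=imaging.get_calibration(c);im=imaging.snapshot(c);cv2.imwrite(f'pics/{c}9.png',im)
    for n in('hook','pan_notch','pan_grip_left','pan_grip_right'):
        print(c,n,[np.round(d['xyz']) for d in nets.spot_point(n,c)][:2])
p=s['position'];print(proj('wrist',[[p[0],p[1]-39,p[2]+13],[599,-23.5,235],[577,-23.5,257]],cal))
W=cv2.resize(cv2.imread('pics/wrist9.png'),(480,360));S=cv2.imread('pics/side9.png')[100:340,260:440]
cv2.imwrite('pics/c9.png',np.hstack([W,cv2.resize(S,(270,360),interpolation=cv2.INTER_CUBIC)]))
E
```

```text
[519.6829479   15.78529678 261.3079168 ] [ 3.14144055e+00 -1.32020152e-04 -1.57100401e+00] 11.245982295479823
side hook [array([598., -25., 235.])]
side pan_notch [array([516., -26., 276.])]
side pan_grip_left [array([518.,  16., 272.])]
side pan_grip_right [array([519., -67., 266.]), array([697., 375.,   1.])]
top hook [array([ 728., -228.,    6.])]
top pan_notch [array([516., -27., 273.])]
top pan_grip_left []
top pan_grip_right [array([513., -65., 271.]), array([534., -26., 159.])]
wrist hook [array([599., -26., 237.])]
wrist pan_notch [array([520., -24., 272.])]
wrist pan_grip_left [array([521.,  17., 268.])]
wrist pan_grip_right [array([520., -59., 266.])]
[[318.16297168 227.37529876]
 [161.5315179  210.79363591]
 [188.56213605 218.72445082]]
```

View pics/c9.png

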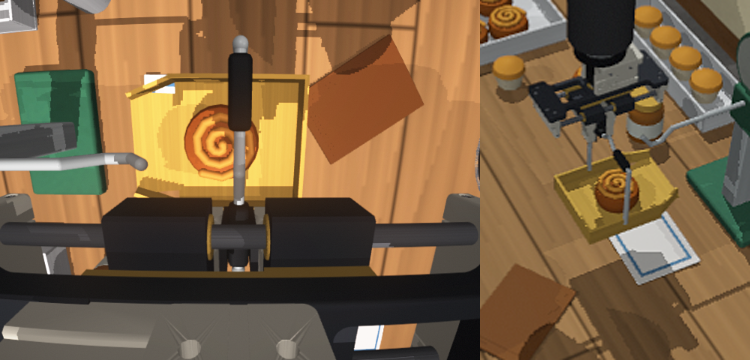

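The rod tip shows at (142,165) in the wrist half of the composite, and the bow's peak lies on the same row at about (238,168). They're aligned in y, so I'll move in over the tip.

Request:
play_rows(
  motion=[
    [0, -1, 0, 0, 255],
    [0, -4, 0, 0, 255],
    [0, -8, 0, 0, 255],
    [0, -14, 0, 0, 255],
    [0, -21, 0, 0, 255],
    [0, -29, 0, 0, 255],
    [0, -37, 0, 0, 255],
    [0, -45, 0, 0, 255],
    [0, -53, 0, 0, 255],
    [0, -61, 0, 0, 255],
    [0, -68, 0, 0, 255],
    [0, -74, 0, 0, 255],
    [0, -78, 0, 0, 255],
    [0, -81, 0, 0, 255],
    [0, -81, 0, 0, 255],
    [0, -81, 0, 0, 255],
  ],
)

```text
clock: 34.28
position: [600.5, 15.6, 261.4]
eef_rot: [3.142, 0.0, -1.571]
force: [-0.2, 0.7, -5.2]
grip_width: 11.4
```

```bash
python3 - <<'E'
from h import *
s=observe();print(s['position'],s['force'],s['moment'])
c='wrist';cal=imaging.get_calibration(c);im=imaging.snapshot(c);cv2.imwrite('pics/w10.png',im)
for n in('hook','pan_notch'): print(n,[np.round(d['xyz']) for d in nets.spot_point(n,c)][:2])
p=s['position'];print(proj('wrist',[[p[0],p[1]-39,p[2]+13],[599,-23.5,235],[577,-23.5,257],[629,-23.5,255]],cal))
S=imaging.snapshot('side');cv2.imwrite('pics/s10.png',S)
cv2.imwrite('pics/c10.png',np.hstack([cv2.resize(im[150:290,220:420],(500,350)),cv2.resize(S[130:270,330:430],(250,350),interpolation=cv2.INTER_CUBIC)]))
E
```

```text
[600.49585641  15.60331196 261.40311464] [-0.24922555  0.74882167 -5.19403443] [0.29672622 0.07557621 0.00830492]
hook [array([600., -26., 238.])]
pan_notch [array([600., -24., 273.])]
[[318.32314661 226.63169763]
 [321.24860073 209.99375134]
 [371.84912679 218.14359161]
 [254.1791727  217.37342111]]
```

View pics/c10.png

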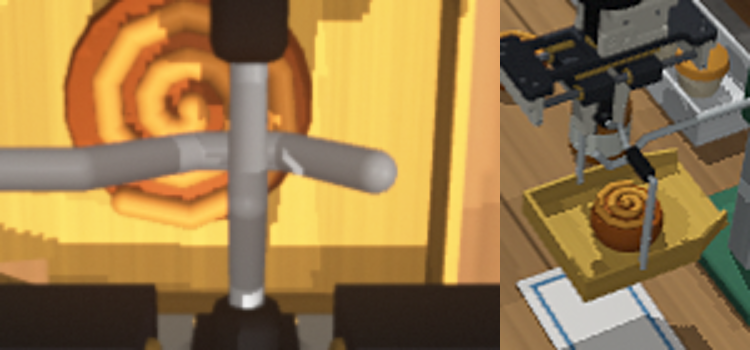

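The bow crosses the flat valley: the bow is at crop column 248 and the flat runs from 180 to 280, so about 2 mm further towards the post would be ideal. Lowering now.

Request:
play_rows(
  motion=[
    [0, -1, 2, 0, 255],
    [0, -2, 6, 0, 255],
    [0, -2.5, 11, 0, 255],
    [0, -2.5, 16, 0, 255],
    [0, -2.5, 21, 0, 255],
    [0, -2.5, 26, 0, 255],
    [0, -2.5, 30, 0, 255],
    [0, -2.5, 33, 0, 255],
    [0, -2.5, 35, 0, 255],
    [0, -2.5, 37, 0, 255],
    [0, -2.5, 38, 0, 255],
    [0, -2.5, 39, 0, 255],
    [0, -2.5, 39, 0, 255],
  ],
)

```text
clock: 36.1
position: [603.2, 15.6, 222.5]
eef_rot: [-3.141, -0.0, -1.571]
force: [0.2, -0.4, -4.7]
grip_width: 11.2
```

```bash
python3 - <<'E'
from h import *
s=observe();print(s['position'],s['force'],s['moment'])
E
```

```text
[603.19762323  15.55928859 222.47084255] [ 0.22748845 -0.35806849 -4.74173973] [0.10957036 0.08629973 0.03784455]
```

Request:
play_rows(
  motion=[
    [0, 0, 1, 0, 255],
    [0, 0, 2, 0, 255],
    [0, 0, 3, 0, 255],
    [0, 0, 4, 0, 255],
    [0, 0, 5, 0, 255],
    [0, 0, 5, 0, 255],
    [0, 0, 5, 0, 255],
  ],
)

```text
clock: 36.98
position: [603.2, 15.6, 217.4]
eef_rot: [-3.141, -0.0, -1.571]
force: [0.7, -0.1, -2.1]
grip_width: 11.6
```

```bash
python3 - <<'E'
from h import *
s=observe();print(s['position'],s['force'],s['moment'])
c='wrist';cal=imaging.get_calibration(c);im=imaging.snapshot(c);cv2.imwrite('pics/w11.png',im)
for n in('hook','pan_notch'): print(n,[np.round(d['xyz'],1) for d in nets.spot_point(n,c)][:2])
S=imaging.snapshot('side')
for n in('hook','pan_notch'): print(n,[np.round(d['xyz'],1) for d in nets.spot_point(n,'side')][:2])
E
```

```text
[603.22911972  15.59538361 217.4462349 ] [ 0.73997239 -0.05526855 -2.08859311] [-0.07367627  0.1027997   0.01176879]
hook [array([600.8, -22.4, 231.8]), array([607.8,  20.3, 224. ])]
pan_notch [array([603.8, -23.8, 229.5])]
hook [array([598.2, -24.1, 227.4]), array([ 7.289e+02,  2.129e+02, -2.000e-01])]
pan_notch [array([600.6, -26.1, 231.4]), array([622.2, -26.9, 112.6])]
```

Request:
play_rows(
  motion=[
    [0, 0, 0.7, 0, 255],
    [0, 0, 1.4, 0, 255],
    [0, 0, 2, 0, 255],
    [0, 0, 2.7, 0, 255],
    [0, 0, 3.4, 0, 255],
    [0, 0, 4, 0, 255],
    [0, 0, 4, 0, 255],
    [0, 0, 4, 0, 255],
  ],
)

```text
clock: 38.28
position: [603.2, 15.6, 213.4]
eef_rot: [-3.142, -0.0, -1.571]
force: [-0.1, -1.1, -0.1]
grip_width: 11.4
```

```bash
python3 - <<'E'
from h import *
for i in range(3):
    s=observe();print(s['position'],s['force'],s['moment']);imaging.snapshot('wrist')
E
```

```text
[603.19312446  15.59586924 213.41095454] [-0.05677512 -1.10794594 -0.07772748] [-0.28634142 -0.01872142  0.01841791]
[603.20047358  15.60719293 213.43172251] [ 0.02635766 -0.94002725  0.59379323] [-0.25018702  0.02772633 -0.03412263]
[603.21640407  15.61831502 213.43779411] [ 0.70979756 -0.3871407  -0.25235852] [-0.30607029  0.03154755  0.00532469]
```

Request:
play_rows(
  motion=[
    [0, 0, 0, 0, 255],
    [0, 0, 0, 0, 255],
  ],
  squeeze=15,
)

```text
clock: 38.67
position: [603.1, 15.5, 213.3]
eef_rot: [3.141, -0.0, -1.571]
force: [-0.3, -1.3, 0.5]
grip_width: 11.7
```

Request:
play_rows(
  motion=[
    [0, 0, 0, 0, 255],
    [0, 0, 0, 0, 255],
    [0, 0, 0, 0, 255],
  ],
  squeeze=3,
)

```text
clock: 39.05
position: [603.1, 15.7, 213.3]
eef_rot: [3.141, 0.0, -1.571]
force: [-1.1, -0.3, 0.0]
grip_width: 12.6
```

Request:
play_rows(
  motion=[
    [0, 0, 0, 0, 220],
    [0, 0, 0, 0, 219],
    [0, 0, 0, 0, 218],
    [0, 0, 0, 0, 217],
    [0, 0, 0, 0, 216],
    [0, 0, 0, 0, 215],
    [0, 0, 0, 0, 214],
    [0, 0, 0, 0, 213],
    [0, 0, 0, 0, 212],
    [0, 0, 0, 0, 211],
    [0, 0, 0, 0, 210],
    [0, 0, 0, 0, 209],
    [0, 0, 0, 0, 208],
    [0, 0, 0, 0, 207],
    [0, 0, 0, 0, 206],
    [0, 0, 0, 0, 205],
    [0, 0, 0, 0, 204],
    [0, 0, 0, 0, 203],
    [0, 0, 0, 0, 202],
    [0, 0, 0, 0, 201],
  ],
)

```text
clock: 41.55
position: [603.2, 15.6, 213.4]
eef_rot: [-3.142, 0.0, -1.571]
force: [-0.2, -0.1, -0.6]
grip_width: 18.6
```

```bash
python3 - <<'E'
from h import *
s=observe();print(s['clock'],s['position'],s['force'],s['moment'],s['grip_width'])
im=imaging.snapshot('wrist');S=imaging.snapshot('side')
for n in('pan_notch','pan','brioche_center','hook'): print(n,[np.round(d['xyz'],1) for d in nets.spot_point(n,'side')][:2])
cv2.imwrite('pics/c12.png',np.hstack([cv2.resize(im,(480,360)),cv2.resize(S[130:310,320:455],(270,360),interpolation=cv2.INTER_CUBIC)]))
E
```

```text
41.55 [603.16404206  15.64652926 213.36477669] [-0.20398421 -0.1314469  -0.60830441] [ 0.08139838 -0.06275359  0.03937055] 18.573815518159865
pan_notch [array([550.1, 457.3,  -3.8]), array([601.7, -24.8, 226.2])]
pan []
brioche_center [array([605.2, -26.9, 106.5])]
hook [array([599.9, -22.9, 225.1])]
```

Request:
play_rows(
  motion=[
    [0, 0, 0, 0, 198],
    [0, 0, 0, 0, 195],
    [0, 0, 0, 0, 190],
    [0, 0, 0, 0, 185],
    [0, 0, 0, 0, 180],
    [0, 0, 0, 0, 172],
    [0, 0, 0, 0, 164],
    [0, 0, 0, 0, 156],
    [0, 0, 0, 0, 148],
    [0, 0, 0, 0, 140],
    [0, 0, 0, 0, 130],
    [0, 0, 0, 0, 120],
    [0, 0, 0, 0, 110],
    [0, 0, 0, 0, 100],
    [0, 0, 0, 0, 100],
  ],
)

```text
clock: 43.72
position: [603.2, 15.6, 213.4]
eef_rot: [-3.142, -0.0, -1.571]
force: [0.2, 0.1, -0.2]
grip_width: 53.0
```

Request:
play_rows(
  motion=[
    [0, 0, -3, 0, 100],
    [0, 0, -8, 0, 100],
    [0, 0, -16, 0, 100],
    [0, 0, -26, 0, 100],
    [0, 0, -40, 0, 100],
    [0, 0, -60, 0, 100],
    [0, 0, -85, 0, 100],
    [0, 0, -110, 0, 100],
    [0, 0, -130, 0, 100],
    [0, 0, -140, 0, 100],
    [0, 0, -140, 0, 100],
  ],
)

```text
clock: 45.1
position: [603.3, 15.7, 354.1]
eef_rot: [-3.14, 0.0, -1.571]
force: [-0.1, -1.2, 0.0]
grip_width: 53.2
```

```bash
python3 - <<'E'
from h import *
s=observe();print(s['clock'],s['position'],s['force'],s['grip_width'])
for c in('side','top'):
    im=imaging.snapshot(c);cv2.imwrite(f'pics/{c}13.png',im)
    for n in('pan_notch','pan','pan_floor','brioche_center','hook','plate_center','muffin','sugar_shaker','honey_jar','bowl','brush','bun'): print(c,n,[np.round(d['xyz']).tolist() for d in nets.spot_point(n,c)][:3])
E
```

```text
45.1 [603.29646558  15.67432456 354.12776008] [-1.41167514e-01 -1.15262967e+00  6.76408438e-04] 53.17005635164917
side pan_notch [[599.0, -25.0, 227.0], [732.0, -224.0, 3.0]]
side pan [[584.0, -23.0, 85.0]]
side pan_floor [[585.0, -20.0, 86.0]]
side brioche_center [[607.0, -28.0, 107.0]]
side hook [[598.0, -26.0, 226.0]]
side plate_center [[603.0, -25.0, 6.0], [272.0, 356.0, 3.0], [334.0, -70.0, 2.0]]
side muffin [[553.0, 458.0, -2.0]]
side sugar_shaker [[730.0, -226.0, 1.0]]
side honey_jar [[729.0, 211.0, 3.0], [583.0, -24.0, 83.0]]
side bowl [[695.0, -362.0, -0.0]]
side brush [[546.0, -463.0, -2.0]]
side bun [[701.0, 373.0, 1.0]]
top pan_notch [[601.0, -24.0, 223.0], [548.0, -465.0, -1.0]]
top pan [[584.0, -21.0, 90.0]]
top pan_floor [[588.0, -20.0, 88.0]]
top brioche_center [[602.0, -26.0, 107.0], [729.0, 213.0, 0.0]]
top hook []
top plate_center []
top muffin [[583.0, -23.0, 88.0]]
top sugar_shaker [[726.0, -229.0, 2.0]]
top honey_jar [[728.0, 211.0, -2.0], [602.0, -66.0, 226.0], [544.0, -466.0, 1.0]]
top bowl [[696.0, -367.0, -2.0]]
top brush [[544.0, -471.0, -0.0], [600.0, -24.0, 225.0]]
top bun []
```

Request:
play_rows(
  motion=[
    [0, 0, -140, 0, 100],
    [0, 0, -140, 0, 100],
    [0, 0, -140, 0, 100],
    [0, 0, -140, 0, 100],
    [0, 0, -140, 0, 100],
    [0, 0, -140, 0, 100],
    [0, 0, -140, 0, 100],
    [0, 0, -140, 0, 100],
    [0, 0, -140, 0, 100],
    [0, 0, -140, 0, 100],
    [0, 0, -140, 0, 100],
    [0, 0, -140, 0, 100],
    [0, 0, -140, 0, 100],
    [0, 0, -140, 0, 100],
    [0, 0, -140, 0, 100],
    [0, 0, -140, 0, 100],
    [0, 0, -140, 0, 100],
    [0, 0, -140, 0, 100],
  ],
)

```text
clock: 48.65
position: [603.2, 15.6, 493.4]
eef_rot: [3.142, -0.0, -1.571]
force: [-0.2, 0.2, 0.4]
grip_width: 53.5
```

```bash
python3 - <<'E'
from h import *
s=observe();print(s['clock'],s['position'],s['force'])
a=[imaging.snapshot('side') for _ in range(10)]
w=[proj('side',[[595,-25,140]])[0].astype(int)][0]
for k in(4,9): print('diff',(cv2.absdiff(a[0],a[k])[w[1]-80:w[1]+70,w[0]-60:w[0]+60].max(2)>25).sum())
for n in('pan_notch','pan','brioche_center','hook','plate_center'): print(n,[np.round(d['xyz']).tolist() for d in nets.spot_point(n,'side')][:2])
p=plate('side',a[9],proj('side',[[600,-24,6]])[0],thr=110);print(p)
E
```

```text
48.65 [603.15467637  15.62778123 493.36252521] [-0.15029609  0.16115617  0.40796384]
diff 0
diff 0
pan_notch [[730.0, 208.0, -1.0], [604.0, -24.0, 226.0]]
pan []
brioche_center []
hook [[599.0, -22.0, 226.0]]
plate_center [[272.0, 354.0, 4.0], [601.0, -22.0, 5.0]]
(array([590.5378774 , -57.33598089]), (600.270263671875, -23.157745361328125), (170.52597045898438, 118.92327117919922), 88.38033294677734)
```

Everything is at rest: there were no changed pixels over 0.45 s. The plate lies at (600,-23) with the hook at (599,-23), so I'm handing in.

```bash
python3 -c "
from rig import manip; print(manip.hand_in())"
```

```text
the job is handed in; nothing more can be done
None
```

The job is handed in at about 49 s of the 72 s allowed. The plate is centred under the hook, and the pan hangs on it with the brioche inside.

**Plate:** I slid the large white plate to the hook, pressing from above and never lifting it. It pivoted twice when I pressed near one end, and I corrected both. Its long side now lies across the scale, along world y. In the last side view it measured (600, -23) against the hook at (599, -23), within about 2 mm.

**Pan:** I hung it by the peak of its bow from the left grip. I lowered it until the tool carried no weight, eased the squeeze from 60 to 3 N and opened the jaws slowly. The scale arm sank about 9 mm, within the 5–11 mm expected.

**Last checks:**
- **Fit on the hook:** hook and notch coincided at z of about 226 mm, within the networks' accuracy of about 4 mm.
- **At rest:** the pan's part of the side view showed no changed pixels over 0.45 s.
- **Clear of the pan:** the gripper was well above the pan and the wrist force was near zero.
- **Other goods:** the ones found just after release were within about 5 mm of their first positions.

**Checks that failed or disagreed:**
- The final network look missed the pan and the brioche. Both had been found in place 3.6 s earlier, with the brioche about 25 mm above the pan's underside, and nothing suggests they moved since.
- In that look the top guess for the notch was a false match on the honey jar, and the second matched the hook.
- The picture limit was used up, so I checked the final hang by numbers only, not by eye.

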